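# Put the panel-wiring kit back in its holders

### The job

Put the four loose kit pieces away, one by one, each in the holder that fits it: the small wire spool standing in the tray with the small round pocket, the large wire spool standing in the tray with the large round pocket, the bar weight flat in the oblong pocket, all fully down in their pockets. Lay the spreader flat on the sloped stand, its length up the slope and its lower short edge at the stop. Do not disturb the cup.

Things in the scene. Friction and masses are not known exactly. Their poses are not given: they have to be found in the camera images.
- small_spool: the smaller wire spool, pale grey, standing on its flange: two flanges 54 mm in diameter and 3 mm thick at bottom and top, thinner core between, 32 mm high, about 0.15 kg. Origin: centre of the underside, z up. Grip across the upper flange.
- large_spool: the larger wire spool, black flanges with red wire, standing on its flange: flanges 64 mm in diameter and 3 mm thick at bottom and top, thinner core between, 40 mm high, about 0.15 kg. Origin: centre of the underside, z up. Grip across the upper flange.
- bar_weight: plain steel-grey bar weight, a block 100 mm (its x) by 50 mm (its y) by 25 mm high, 0.55 to 0.85 kg, lying flat on the table. Origin: centre of the underside, z up.
- spreader: flat spreader (squeegee), a blue slab 62 mm (its x) by 102 mm (its y) and 9 mm thick, 0.03 kg, lying flat on the table. Origin: centre of the underside, z up. Grip across the 62 mm width.
- small_round_tray: fixed dark foam tray, 94 x 94 mm, 13 mm thick, lying on the table, with a round 68 mm pocket in the middle, 7 mm deep (pocket floor grey, 6 mm above the table), rim chamfered 2 mm. Home of the small spool. Origin: centre of the underside; z up.
- large_round_tray: fixed dark foam tray, 106 x 106 mm, 13 mm thick, lying on the table, with a round 80 mm pocket in the middle, 7 mm deep (pocket floor grey, 6 mm above the table), rim chamfered 2 mm. Home of the large spool. Origin: centre of the underside; z up.
- oblong_tray: fixed dark foam tray, 134 mm (its x) x 84 mm (its y), 13 mm thick, lying on the table, with a rectangular 114 mm (x) by 64 mm (y) pocket in the middle, 7 mm deep (pocket floor grey, 6 mm above the table), rim chamfered 2 mm. Home of the bar weight. Origin: centre of the underside; x along the long side, z up.
- sloped_stand: fixed aluminium stand, 116 mm (its x) by 46 mm (its y), home of the spreader. Its plate rises 15 degrees toward the stand's +x; a stop 12 mm high crosses the low (-x) end. Origin: centre of the underside, z up. The spreader lies with its 102 mm length up the slope; it overhangs 8 mm each side, so fingers can straddle the stand. The plate grips: the spreader stays where it is put.
- stand_seat (a point): point on the upper face of the stand's sloping plate, at the middle of its length and width, 32 mm above the table; the inner face of the stop is 53 mm down the slope from it, so a spreader touching the stop has its centre 2 mm down the slope from this point. Axes as the stand's.
- cup: bystander: empty thin plastic cup, 71 mm in diameter, 84 mm high, standing beyond the work beside the red parts case; weighs 12 g. Origin: centre of the underside. Leave it alone.
Things that resemble listed ones, but are neither listed nor needed, are in the scene too. Leave any turquoise look-alike of the large_spool alone.

How it is judged (in metres and radians):
At the end, for the whole second after the job is handed in: Spools and weight rest level in their own pockets (underside under 9 mm above the table, centre within 12 mm of the tray's); the spreader lies flat on the slope, centre within 12 mm of the seat point, length within 0.2 rad of the slope; all released and at rest (horizontal distance between small_spool and small_round_tray below 0.012 m and height (world z) of each of small_spool, large_spool, bar_weight below 0.009 m and angle between each of small_spool, large_spool, bar_weight's own z axis and vertical below 0.08 rad and horizontal distance between large_spool and large_round_tray below 0.012 m and horizontal distance between bar_weight and oblong_tray below 0.012 m and distance between spreader and stand_seat below 0.012 m and angle between the x axis of spreader and the y axis of sloped_stand, either way round below 0.2 rad and angle between the z axis of spreader and the z axis of sloped_stand, either way round between 0.2 and 0.33 rad and linear speed of each of small_spool, large_spool, bar_weight, spreader below 0.02 m/s and angular speed of each of small_spool, large_spool, bar_weight, spreader below 0.2 rad/s); the robot touches nothing.
It fails at once if the cup is shoved more than 20 mm or tipped (distance of cup from where it was at the start of the episode above 0.02 m or angle between cup's own z axis and vertical above 0.3 rad).
It also fails if it takes over 102 s, if anything falls off the work surface, if the arm or the gripper's body presses on something with over 40 N, if the wrist force passes 120 N, or if a joint passes its speed limit or range.

### The arm

A 6-joint arm with a two-finger parallel gripper is mounted at the origin on a cart in front of the work surface, level with it; the furniture and walls round the work are solid. World frame = base frame: x ahead of the robot, y to its left, z up, the work surface at z = 0. Lengths are in m, angles in degrees, forces in N, time in s.
With the tool pointing down it reaches from about 0.35 to 0.875 m from the base axis. Payload 4.2 kg.
Tool frame: the origin (TCP) lies on the centre line of the jaws, within the pads' length; the fingertips stand 11 mm ahead of it and the grasp point (between the pads) lies 8 mm behind it; z points along the fingers, y is the line along which they close (so a half turn about z gives the same grasp; the last joint's range is limited). The gripper opens to 87 mm and grips with 3 to 60 N. Pads are 19 mm wide; open, the fingers measure 117 mm over their backs; the gripper's body (75 mm by 190 mm) begins 51 mm behind the grasp point.
Start: joints at [84.374, 22.042, 0.453, 0, -68.411, -14.817], TCP at [0.218, 0.586, 0.234] pointing down, gripper open.
Joint ranges: [-179.83, 179.83], [-69.29, 118.12], [-61.27, 80.66], [-181.25, 117.63], [-171.15, -9.14], [-177.46, 177.46]. Speed limits (degrees/s): [159.86, 159.86, 180, 180, 180, 180].

### API

Orientations are given as a 3x3 rotation matrix whose columns are the frame's x, y, z axes.
In Python, from station import r gives the robot as it stands.
- The arm moves only by the tool servo_tool, never from a script. Its argument "commands" is a list that holds one entry, the list of rows, each a list of 7 numbers: the closure, from 0 (fully open) to 1 (shut), then the shift along the tool's x, y, z in mm, then the turn, a rotation vector about the tool's x, y, z in rad. In form: [[[claw, x, y, z, ax, ay, az], ...]]. A call has exactly 5 rows; each row is the pose to reach, as a shift and turn from the pose commanded when the call began, along the tool's axes at that moment; what a row does not reach only later rows make up. A row lasts 1/10 s, in which the tool goes at most 50 mm and 8.59 degrees, less where a joint would pass 70% of its speed; a pose out of reach is approached as far as the arm can. A call with a gripper value outside its range is refused whole. The fingers move at their own pace and stop on an object; the grip force is fixed at half the most. Time passes only in rows, so rows that repeat a pose let the fingers close, or fill a call up. It gives the time, the measured TCP pose, the force, the opening and the grip force at its end, in the units of the state.
- r.sense(): the state, without advancing time (a new reading comes with each control period).
- r.capture(name): name is "side" or "top"; returns a dict with "pixels" (400x640x3 uint8, red, green, blue), "camera_matrix" (3x3 intrinsics, pixels), "R" (3x3) and "t" (3): a world point X has camera coordinates R X + t. Camera axes: x right, y down, z forward; pixel columns grow to the right and rows downward; lengths in m; the calibration is good to about 2 mm. A picture is of the moment at which its call begins. There is no depth.
- r.finish_job(): hands the job in; it is judged then, once.
The state is a dict: "time_s": time; "joints": joint angles; "joint_velocities": joint speeds; "effort": joint torques, N m; "tcp_pos": TCP position; "ee_rot": TCP orientation; "wrist_force": force on the tool from outside, world axes, zero at the start; "moment": the same for the moment, N m; "gripper_width": opening from 0.0 (shut) to 1.0 (fully open); "gripper_force": force on a finger pad.
Only numpy, scipy, OpenCV 4.12 (cv2) and the standard library are available. Lean on these libraries where they do the work, as an engineer would, in place of code of your own. Each camera call takes 0.05 s, during which the arm holds its last target. There are 200 camera calls.

## Working session

There is one attempt and no reset: what is moved stays moved. The work goes in short steps, Python scripts to look and compute and a tool call to move; the robot and the scene stay as the last step left them, time stands still between calls to the robot, and variables do not carry over. Pictures are saved under pics/ and viewed, at most 14 in all, crops included, and the job is handed in when it is done.

Besides the shell and the picture viewer there is one more tool, called as name(argument=value, ...) on one line, values as JSON. servo_tool: Moves the arm, as the interface text tells. Its arguments: {"type":"object","properties":{"commands":{"type":"array","items":{"type":"array","items":{"type":"array","items":{"type":"number"}}}}},"required":["commands"]}

```bash
mkdir -p pics; python3 - <<'E'
from station import r
import cv2,numpy as np
for n in("top","side"):
    c=r.capture(n); cv2.imwrite(f"pics/{n}0.png",c["pixels"][:,:,::-1]); np.savez(f"{n}.npz",**c)
    print(n,c["camera_matrix"].round(1).tolist(),c["R"].round(3).tolist(),c["t"].round(3).tolist(),(-c["R"].T@c["t"]).round(3))
s=r.sense();print(s["tcp_pos"],s["ee_rot"],s["time_s"],s["gripper_width"])
E
ls
```

```text
top [[471.3, 0.0, 326.3], [0.0, 471.3, 198.4], [0.0, 0.0, 1.0]] [[-0.008, -1.0, -0.008], [-0.997, 0.008, -0.07], [0.071, 0.007, -0.997]] [0.011, 0.616, 1.102] [ 0.536 -0.002  1.142]
side [[388.6, 0.0, 321.3], [0.0, 388.6, 196.7], [0.0, 0.0, 1.0]] [[0.985, -0.172, -0.02], [-0.114, -0.553, -0.825], [0.13, 0.815, -0.565]] [-0.579, 0.103, 0.936] [ 0.46  -0.805  0.601]
[0.21809209 0.58514761 0.23255876] [[ 9.36966262e-01 -3.49419300e-01 -6.13703928e-04]
 [-3.49419827e-01 -9.36964342e-01 -1.89890456e-03]
 [ 8.84952019e-05  1.99364982e-03 -9.99998009e-01]] 0.1 0.9978706012144718
pics
side.npz
top.npz
```

View pics/top0.png

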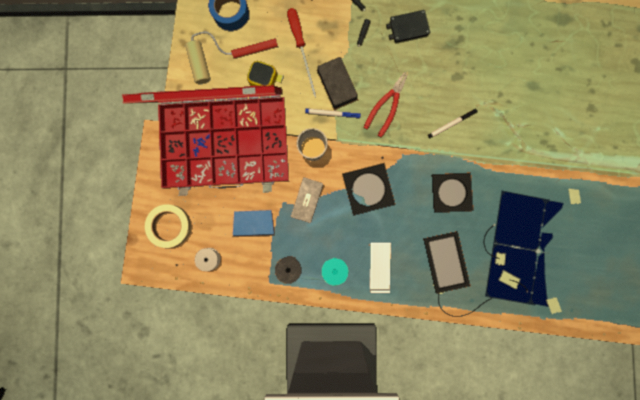

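View pics/side0.png

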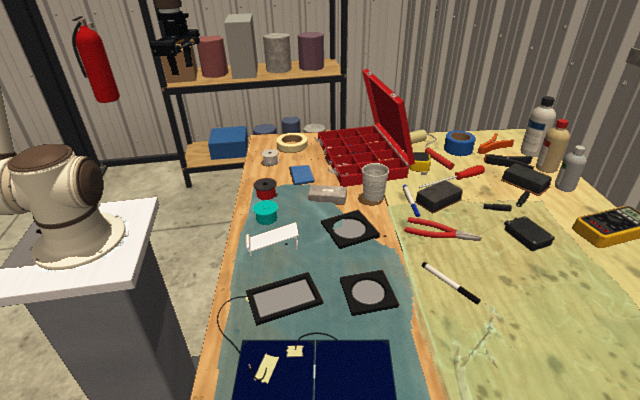

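The top view shows the following:
- Small spool: pale grey at (207,260).
- Large spool: black at (288,270) with red wire. The turquoise look-alike is at (335,272) and stays untouched.
- Spreader: blue slab at (253,223).
- Bar weight: grey block at (307,200). The dark block at (337,81) is another candidate.
- Trays: (368,188), (452,192) and (446,262).
- Stand: (380,268).
- Cup: (313,147).

The side view confirms the red wire under the black flange. I'll confirm the rest in one enlarged crop and measure.

```bash
cat > h.py <<'E'
import cv2,numpy as np
def load(n): return dict(np.load(f"{n}.npz"))
def ray(c,u,v,z):
    d=c["R"].T@np.linalg.inv(c["camera_matrix"])@np.array([u,v,1.]); o=-c["R"].T@c["t"]
    return o+d*(z-o[2])/d[2]
def proj(c,X):
    p=c["camera_matrix"]@(c["R"]@np.asarray(X,float)+c["t"]); return p[:2]/p[2]
def blobs(c,mask,z,roi,minA=80):
    m=np.zeros(mask.shape,np.uint8); x0,y0,x1,y1=roi; m[y0:y1,x0:x1]=mask[y0:y1,x0:x1]
    for k in sorted(cv2.findContours(m,cv2.RETR_EXTERNAL,cv2.CHAIN_APPROX_NONE)[0],key=cv2.contourArea)[::-1][:2]:
        if cv2.contourArea(k)<minA: continue
        W=np.array([ray(c,u,v,z)[:2]*1000 for u,v in k[:,0]],np.float32)
        (a,b),(w,h),t=cv2.minAreaRect(W)
        print(f"   px {k[:,0].mean(0).round(0)} centre {a:.0f},{b:.0f} size {w:.0f}x{h:.0f} ang(of first side from +x) {t:.0f}")
E
python3 - <<'E'
from h import *
c=load("top"); p=c["pixels"]; cv2.imwrite("pics/crop0.png",cv2.resize(p[120:310,180:500,::-1],None,fx=2.5,fy=2.5,interpolation=cv2.INTER_CUBIC))
hsv=cv2.cvtColor(p,cv2.COLOR_RGB2HSV);H,S,V=[hsv[...,i].astype(int) for i in range(3)]
for n,(u,v) in dict(small=(207,257),large=(282,270),spr=(253,223),bar=(315,190),pl=(368,188),ps=(452,192),po=(446,262),rim=(440,290),stand=(380,268),mat=(410,230),wood=(235,260)).items(): print(n,hsv[v,u])
def f(n,m,z,roi): print(n); blobs(c,m.astype(np.uint8)*255,z,roi)
dark=V<70
f("spreader",(H>100)&(H<125)&(S>110),.009,(225,200,280,245))
f("large",dark,.04,(265,250,310,290))
f("small",(S<70)&(V>100),.032,(185,240,230,280))
f("bar",(S<75)&(V>85),.025,(288,172,330,226))
f("trayA",dark,.013,(335,155,402,222)); f("trayB",dark,.013,(420,162,482,222)); f("oblong",dark,.013,(418,224,474,298))
f("stand",(S<40)&(V>150),.032,(360,235,400,300))
f("cuprim?",(S<60)&(V>90),.084,(290,125,335,170))
E
```

```text
small [ 18  80 188]
large [16 79 77]
spr [102  92 144]
bar [ 18  83 187]
pl [ 20  63 174]
ps [ 19  63 163]
po [ 18  63 163]
rim [17 62 37]
stand [ 26  44 233]
mat [ 79  60 120]
wood [ 16 157 215]
spreader
large
small
bar
   px [309. 214.] centre 589,48 size 97x74 ang(of first side from +x) 90
trayA
   px [368. 189.] centre 638,-95 size 102x104 ang(of first side from +x) 14
trayB
   px [452. 192.] centre 628,-295 size 92x94 ang(of first side from +x) 2
oblong
   px [446. 262.] centre 463,-277 size 132x83 ang(of first side from +x) 12
stand
   px [378. 251.] centre 480,-118 size 45x63 ang(of first side from +x) 89
cuprim?
```

View pics/crop0.png

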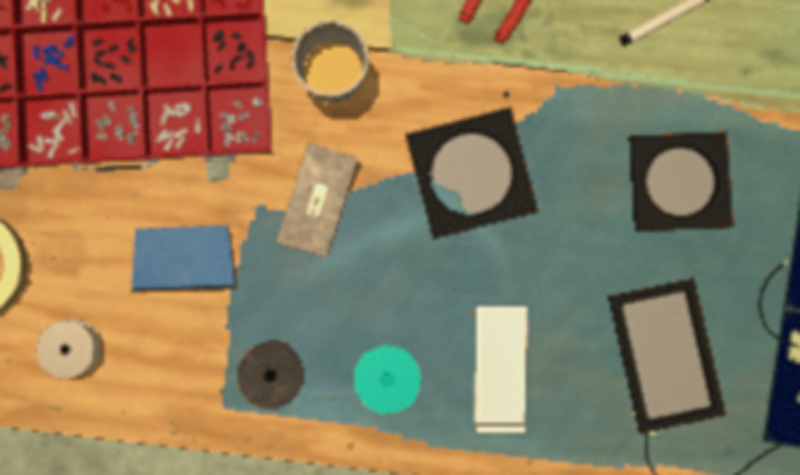

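The crop confirms these identities: small spool at crop (69,350), black large spool (270,375), turquoise look-alike (387,379, left alone), spreader (184,258), bar (318,200). The stand's stop is at its near-robot end (crop row 428). Next I'll refine the masks.

```bash
python3 - <<'E'
from h import *
c=load("top"); p=c["pixels"]
hsv=cv2.cvtColor(p,cv2.COLOR_RGB2HSV);H,S,V=[hsv[...,i].astype(int) for i in range(3)]
def f(n,m,z,roi): print(n); blobs(c,m.astype(np.uint8)*255,z,roi)
f("spreader",(H>95)&(S>60),.009,(225,200,280,245))
f("spreader",(H>95)&(H<125),.009,(225,200,280,245))
f("large",(V<95),.04,(265,250,310,290))
f("large",(V<95)&(H<40),.04,(265,250,310,290))
f("small",(S<110),.032,(185,240,230,280))
f("bar",(S<105)&(H<40),.025,(288,172,330,226))
f("stand",(S<75)&(V>185),.032,(360,235,400,300))
m=((S<75)&(V>185)).astype(np.uint8)*255
f("cup",(S<110)&(H<60),.084,(290,125,335,170))
for g in [((S<105)&(H<40)&(V>100),.025,(288,172,330,226)),]:
  pass
# stand edge corners at their heights: top end z~.045, low end z~.018
rows=np.where(m[235:300,365:396].sum(1)>0)[0]+235;cols=np.where(m[255,360:400]>0)[0]+360;cols2=np.where(m[285,360:400]>0)[0]+360
print("stand rows",rows.min(),rows.max(),"cols",cols.min(),cols.max(),cols2.min(),cols2.max())
print(ray(c,(cols.min()+cols.max())/2,255,.04),ray(c,(cols2.min()+cols2.max())/2,285,.024),"low end",ray(c,380,rows.max(),.03),"top end",ray(c,380,rows.min(),.045))
E
```

```text
spreader
   px [253. 223.] centre 560,182 size 55x94 ang(of first side from +x) 0
spreader
   px [253. 223.] centre 559,183 size 58x96 ang(of first side from +x) 0
large
   px [288. 269.] centre 449,96 size 57x60 ang(of first side from +x) 45
large
   px [288. 269.] centre 449,96 size 57x60 ang(of first side from +x) 45
small
   px [207. 259.] centre 475,287 size 51x56 ang(of first side from +x) 0
bar
   px [307. 200.] centre 611,52 size 69x106 ang(of first side from +x) 60
stand
   px [380. 265.] centre 457,-118 size 46x106 ang(of first side from +x) 87
cup
   px [312. 143.] centre 737,38 size 71x69 ang(of first side from +x) 45
stand rows 243 292 cols 371 389 370 389
[ 0.4813151  -0.11791344  0.04      ] [ 0.41055359 -0.11730856  0.024     ] low end [ 0.39506996 -0.11760088  0.03      ] top end [ 0.5091992  -0.11782774  0.045     ]
```

```bash
cat > go.py <<'E'
# usage: go.py x y z(mm) psi tilt(deg, about tool y): prints shift/turn in the tool axes from the measured pose
import sys,numpy as np
from scipy.spatial.transform import Rotation as Ro
from station import r
s=r.sense(); R=np.array(s["ee_rot"]); p=np.array(s["tcp_pos"])*1000
a=list(map(float,sys.argv[1:]))
for x,y,z,psi,t in np.reshape(a,(-1,5)):
    T=(Ro.from_euler('z',psi,degrees=True)*Ro.from_euler('x',180,degrees=True)*Ro.from_euler('y',t,degrees=True)).as_matrix()
    print("shift",(R.T@(np.array([x,y,z])-p)).round(1),"turn",Ro.from_matrix(R.T@T).as_rotvec().round(3))
    p,R=np.array([x,y,z]),T
print("now t",round(s["time_s"],2),"pos",np.round(np.array(s["tcp_pos"])*1000,1),"w",round(s["gripper_width"]*87,1),"F",np.round(s["wrist_force"],1),"joints",np.round(s["joints"],1))
E
python3 go.py 475 287 110 -90 0 475 287 24 -90 0
python3 - <<'E'
from h import *
c=load("top")
q=np.array([ray(c,u/2.5+180,v/2.5+120,.025)[:2]*1000 for u,v in[(310,145),(358,158),(325,255),(277,240)]])
print(q.round(),q.mean(0), np.degrees(np.arctan2(*(q[:2].sum(0)-q[2:].sum(0))[::-1])))
for n,(u,v),z in[("small",(69,350),.032),("large",(270,375),.04),("spr",(184,258),.009)]: print(n,ray(c,u/2.5+180,v/2.5+120,z)*1000)
s=load("side")
for n,X in dict(small=(.475,.287,.032),large=(.449,.096,.04),bar=(.611,.052,.025),seat=(.4525,-.118,.032),trA=(.638,-.095,.006),trB=(.628,-.295,.006),ob=(.463,-.277,.006)).items(): print(n,proj(s,X).round())
E
```

```text
shift [344.9 189.3 123. ] turn [ 2.000e-03 -1.000e-03  1.214e+00]
shift [ 0. -0. 86.] turn [0. 0. 0.]
now t 0.1 pos [218.1 585.1 232.6] w 86.8 F [0.7 0.3 0.2] joints [ 84.4  22.1   0.4  -0.  -68.4 -14.8]
[[664.  59.]
 [652.  13.]
 [560.  45.]
 [574.  90.]] [612.42384693  51.79610197] -19.24258088359182
small [472.28123492 285.36309835  32.        ]
large [448.29649593  96.03730199  40.        ]
spr [558.05472068 181.34772245   9.        ]
small [270. 153.]
large [264. 184.]
bar [326. 191.]
seat [271. 237.]
trA [349. 229.]
trB [367. 292.]
ob [283. 297.]
```

servo_tool(commands=[[[0,45,25,0,0,0,0.14],[0,90,50,10,0,0,0.28],[0,135,75,20,0,0,0.42],[0,180,100,40,0,0,0.56],[0,205,113,50,0,0,0.69]]])

```text
time_s: 0.6
tcp_pos: [0.3716, 0.4057, 0.1827]
ee_rot: [[0.495, -0.869, -0.001], [-0.869, -0.495, -0.001], [0.0, 0.001, -1.0]]
wrist_force: [0.8, 0.1, 0.4]
gripper_width: 0.999
gripper_force: 0.0
```

```bash
python3 go.py 474 286 90 -90 0 474 286 24 -90 0
```

```text
shift [154.7 -29.8  92.7] turn [ 0.001 -0.001  0.518]
shift [ 0. -0. 66.] turn [0. 0. 0.]
now t 0.6 pos [371.6 405.7 182.7] w 86.9 F [0.8 0.1 0.4] joints [ 64.4  17.3 -14.4  -0.  -58.3 -34.7]
```

servo_tool(commands=[[[0,35,-8,15,0,0,0.14],[0,75,-16,35,0,0,0.28],[0,115,-24,60,0,0,0.4],[0,155,-30,85,0,0,0.518],[0,155,-30,93,0,0,0.518]]])

```text
time_s: 1.1
tcp_pos: [0.4746, 0.2841, 0.0872]
ee_rot: [[-0.002, -1.0, -0.005], [-1.0, 0.002, -0.005], [0.005, 0.005, -1.0]]
wrist_force: [0.1, -0.2, 0.4]
gripper_width: 0.997
gripper_force: 0.0
```

servo_tool(commands=[[[0,0,0,35,0,0,0],[0,0,0,60,0,0,0],[0,0,0,66,0,0,0],[0.5,0,0,66,0,0,0],[1,0,0,66,0,0,0]]])

```text
time_s: 1.6
tcp_pos: [0.475, 0.2899, 0.0257]
ee_rot: [[0.007, -1.0, 0.002], [-1.0, -0.007, 0.001], [-0.001, -0.002, -1.0]]
wrist_force: [-0.5, 0.3, 0.1]
gripper_width: 0.891
gripper_force: 0.0
```

servo_tool(commands=[[[1,0,0,0,0,0,0],[1,0,0,0,0,0,0],[1,0,0,0,0,0,0],[1,0,0,0,0,0,0],[1,0,0,0,0,0,0]]])

```text
time_s: 2.1
tcp_pos: [0.4747, 0.2894, 0.0254]
ee_rot: [[0.006, -1.0, 0.001], [-1.0, -0.006, 0.001], [-0.001, -0.001, -1.0]]
wrist_force: [-1.8, 0.0, 3.8]
gripper_width: 0.596
gripper_force: 30.0
```

```bash
python3 go.py 474 286 200 -90 0 474 0 200 -90 0 628 -295 200 -90 0 628 -295 60 -90 0 628 -295 31 -90 0
```

```text
shift [   3.2    0.6 -174.6] turn [-0.001  0.001  0.006]
shift [286.   0.   0.] turn [0. 0. 0.]
shift [ 295. -154.   -0.] turn [0. 0. 0.]
shift [  0.  -0. 140.] turn [0. 0. 0.]
shift [ 0. -0. 29.] turn [0. 0. 0.]
now t 2.1 pos [474.7 289.4  25.4] w 51.8 F [-1.8  0.   3.8] joints [ 48.1  29.  -23.3   0.  -37.6 -47.7]
```

servo_tool(commands=[[[1,0,0,-10,0,0,0],[1,0,0,-35,0,0,0],[1,0,0,-70,0,0,0],[1,0,0,-110,0,0,0],[1,25,0,-150,0,0,0]]])

```text
time_s: 2.6
tcp_pos: [0.4747, 0.2652, 0.176]
ee_rot: [[0.009, -1.0, 0.0], [-1.0, -0.009, 0.0], [-0.0, -0.0, -1.0]]
wrist_force: [0.5, 0.2, -0.9]
gripper_width: 0.593
gripper_force: 30.0
```

servo_tool(commands=[[[1,40,-5,0,0,0,0],[1,85,-15,0,0,0,0],[1,130,-30,0,0,0,0],[1,175,-45,0,0,0,0],[1,220,-60,0,0,0,0]]])

```text
time_s: 3.1
tcp_pos: [0.5356, 0.0424, 0.1747]
ee_rot: [[0.006, -1.0, -0.001], [-1.0, -0.006, 0.0], [-0.0, 0.001, -1.0]]
wrist_force: [0.7, 0.4, -1.8]
gripper_width: 0.598
gripper_force: 30.0
```

servo_tool(commands=[[[1,45,-13,0,0,0,0],[1,90,-26,0,0,0,0],[1,135,-39,0,0,0,0],[1,180,-52,0,0,0,0],[1,220,-65,0,0,0,0]]])

```text
time_s: 3.6
tcp_pos: [0.6018, -0.1775, 0.1743]
ee_rot: [[0.005, -1.0, -0.001], [-1.0, -0.005, 0.0], [-0.0, 0.001, -1.0]]
wrist_force: [1.6, 0.4, -1.9]
gripper_width: 0.599
gripper_force: 30.0
```

```bash
python3 go.py 628 -292 60 -90 0 628 -292 32 -90 0
```

```text
shift [114.6 -25.8 114.2] turn [0.001 0.    0.005]
shift [ 0. -0. 28.] turn [0. 0. 0.]
now t 3.6 pos [ 601.8 -177.5  174.3] w 52.1 F [ 1.6  0.4 -1.9] joints [ -1.7  24.9  -3.9  -0.  -61.3   2. ]
```

servo_tool(commands=[[[1,35,-10,15,0,0,0],[1,70,-18,35,0,0,0],[1,100,-25,65,0,0,0],[1,115,-26,100,0,0,0],[1,115,-26,114,0,0,0]]])

```text
time_s: 4.1
tcp_pos: [0.6256, -0.2915, 0.0555]
ee_rot: [[0.002, -1.0, -0.008], [-1.0, -0.002, 0.003], [-0.003, 0.008, -1.0]]
wrist_force: [-0.2, 0.1, -2.3]
gripper_width: 0.596
gripper_force: 30.0
```

```bash
python3 - <<'E'
from station import r
import cv2,numpy as np
A=[r.capture("side")["pixels"][200:360,280:440,::-1],r.capture("top")["pixels"][110:270,370:530,::-1]]
cv2.imwrite("pics/s1.png",cv2.resize(np.hstack(A),None,fx=2.5,fy=2.5,interpolation=cv2.INTER_CUBIC))
E
python3 go.py 628 -292 32 -90 0
```

```text
shift [ 2.4 -1.8 25. ] turn [0.007 0.002 0.005]
now t 4.2 pos [ 626.4 -289.7   57.1] w 51.4 F [-0.6  0.3 -1.3] joints [-11.5  37.1  -0.8  -0.1 -52.6  11.8]
```

View pics/s1.png

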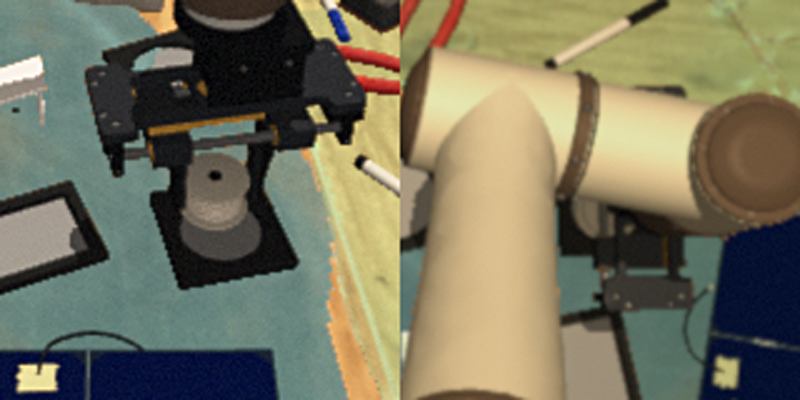

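The side crop shows the spool level in the jaws above the small pocket, with its top hole at about side pixel (366,270). I'll check that against the pocket centre.

```bash
python3 - <<'E'
from h import *
s=load("side"); print(ray(s,366,270,.064)*1000, ray(s,280+221/2.5,200+233/2.5,.006)*1000)
E
```

```text
[ 625.17891893 -290.94266772   64.        ] [ 630.76466367 -298.21292116    6.        ]
```

servo_tool(commands=[[[1,2,-2,12,0,0,0],[1,2,-2,18,0,0,0],[1,2,-2,22,0,0,0],[1,2,-2,24,0,0,0],[1,2,-2,24,0,0,0]]])

```text
time_s: 4.7
tcp_pos: [0.631, -0.2918, 0.0368]
ee_rot: [[0.007, -1.0, 0.0], [-1.0, -0.007, -0.0], [0.0, -0.0, -1.0]]
wrist_force: [-0.1, -0.5, -1.1]
gripper_width: 0.598
gripper_force: 30.0
```

servo_tool(commands=[[[1,2,2,2,0,0,0],[1,2,2,4,0,0,0],[1,2,2,5,0,0,0],[1,2,2,5,0,0,0],[0.4,2,2,5,0,0,0]]])

```text
time_s: 5.2
tcp_pos: [0.6289, -0.2942, 0.0315]
ee_rot: [[0.006, -1.0, 0.0], [-1.0, -0.006, 0.0], [-0.0, -0.0, -1.0]]
wrist_force: [0.0, -0.5, -1.2]
gripper_width: 0.597
gripper_force: 30.0
```

servo_tool(commands=[[[0,0,0,0,0,0,0],[0,0,0,0,0,0,0],[0,0,0,0,0,0,0],[0,0,0,0,0,0,0],[0,0,0,-15,0,0,0]]])

```text
time_s: 5.7
tcp_pos: [0.6273, -0.2936, 0.0448]
ee_rot: [[0.006, -1.0, -0.005], [-1.0, -0.006, 0.002], [-0.002, 0.005, -1.0]]
wrist_force: [-0.0, 0.4, 0.1]
gripper_width: 0.954
gripper_force: 0.0
```

servo_tool(commands=[[[0,0,0,-40,0,0,0],[0,0,0,-90,0,0,0],[0,-25,15,-120,0,0,0],[0,-70,33,-120,0,0,0],[0,-115,55,-120,0,0,0]]])

```text
time_s: 6.2
tcp_pos: [0.5738, -0.179, 0.1693]
ee_rot: [[0.004, -1.0, 0.005], [-1.0, -0.004, -0.0], [0.0, -0.005, -1.0]]
wrist_force: [1.0, 1.3, 0.4]
gripper_width: 1.001
gripper_force: 0.0
```

```bash
python3 go.py 449 95.5 150 -90 0 449 95.5 32 -90 0
```

```text
shift [-275.   123.7   18.5] turn [-0.005 -0.     0.004]
shift [  0.  -0. 118.] turn [0. 0. 0.]
now t 6.2 pos [ 573.8 -179.   169.3] w 87.1 F [1.  1.3 0.4] joints [ -1.9  22.5  -8.5   0.  -58.6   2.1]
```

servo_tool(commands=[[[0,-40,18,0,0,0,0],[0,-82,37,0,0,0,0],[0,-124,56,0,0,0,0],[0,-166,75,0,0,0,0],[0,-208,94,5,0,0,0]]])

```text
time_s: 6.7
tcp_pos: [0.478, 0.0295, 0.1636]
ee_rot: [[0.006, -1.0, 0.004], [-1.0, -0.006, 0.001], [-0.001, -0.004, -1.0]]
wrist_force: [0.9, 0.7, 0.6]
gripper_width: 0.997
gripper_force: 0.0
```

servo_tool(commands=[[[0,-40,18,0,0,0,0],[0,-67,30,10,0,0,0],[0,-67,30,35,0,0,0],[0,-67,30,55,0,0,0],[0,-67,30,60,0,0,0]]])

```text
time_s: 7.2
tcp_pos: [0.4467, 0.0946, 0.101]
ee_rot: [[0.007, -1.0, -0.002], [-1.0, -0.007, -0.001], [0.001, 0.002, -1.0]]
wrist_force: [0.3, -0.7, 0.2]
gripper_width: 1.0
gripper_force: 0.0
```

```bash
python3 - <<'E'
from station import r
import cv2,numpy as np
A=[r.capture("side")["pixels"][130:330,220:420,::-1],r.capture("top")["pixels"][120:320,300:500,::-1]]
cv2.imwrite("pics/s2.png",cv2.resize(np.hstack(A),None,fx=2,fy=2,interpolation=cv2.INTER_CUBIC))
E
python3 go.py 449 95.5 32 -90 0
```

```text
shift [-0.9 -1.3 69.9] turn [ 0.    -0.     0.006]
now t 7.3 pos [447.8  94.6 101.9] w 87.1 F [ 0.7  0.9 -0.2] joints [ 32.4  14.6 -32.6   0.  -42.7 -32. ]
```

View pics/s2.png

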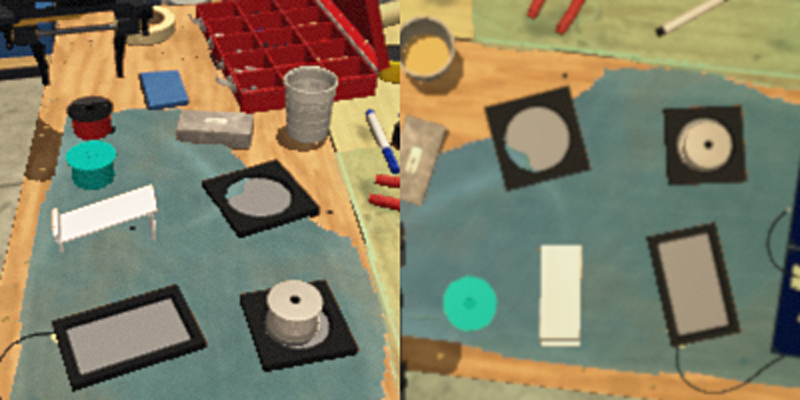

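The small spool sits level in its pocket (top picture pixel ≈ (653,192) minus the crop offset, inside the tray). Next is the black large spool, with the gripper above it.

servo_tool(commands=[[[0,-1,-1,35,0,0,0],[0,-1,-1,60,0,0,0],[0,-1,-1,70,0,0,0],[0,-1,-1,70,0,0,0],[1,-1,-1,70,0,0,0]]])

```text
time_s: 7.8
tcp_pos: [0.4498, 0.0961, 0.0328]
ee_rot: [[0.006, -1.0, 0.002], [-1.0, -0.006, 0.001], [-0.001, -0.002, -1.0]]
wrist_force: [0.3, -0.1, -0.8]
gripper_width: 0.964
gripper_force: 0.0
```

servo_tool(commands=[[[1,0,0,0,0,0,0],[1,0,0,0,0,0,0],[1,0,0,0,0,0,0],[1,0,0,0,0,0,0],[1,0,0,-10,0,0,0]]])

```text
time_s: 8.3
tcp_pos: [0.4476, 0.0952, 0.0411]
ee_rot: [[0.006, -1.0, -0.003], [-1.0, -0.006, -0.001], [0.001, 0.003, -1.0]]
wrist_force: [-0.0, 0.5, -1.3]
gripper_width: 0.714
gripper_force: 30.0
```

```bash
python3 go.py 449 95.5 180 -90 0 638 -95 180 -90 0  638 -95 60 -90 0
```

```text
shift [-1.000e-01 -1.000e+00 -1.389e+02] turn [ 0.003 -0.001  0.006]
shift [ 190.5 -189.    -0. ] turn [0. 0. 0.]
shift [  0.  -0. 120.] turn [0. 0. 0.]
now t 8.3 pos [447.6  95.2  41.1] w 62.1 F [-0.   0.5 -1.3] joints [ 32.4  20.6 -36.2  -0.  -33.4 -32.1]
```

servo_tool(commands=[[[1,0,0,-30,0,0,0],[1,0,0,-70,0,0,0],[1,10,-10,-105,0,0,0],[1,35,-35,-120,0,0,0],[1,68,-68,-120,0,0,0]]])

```text
time_s: 8.8
tcp_pos: [0.5185, 0.0286, 0.1656]
ee_rot: [[0.009, -1.0, 0.007], [-1.0, -0.009, 0.002], [-0.002, -0.007, -1.0]]
wrist_force: [0.3, 1.1, -0.9]
gripper_width: 0.709
gripper_force: 30.0
```

servo_tool(commands=[[[1,33,-33,0,0,0,0],[1,66,-66,0,0,0,0],[1,99,-99,10,0,0,0],[1,122,-121,40,0,0,0],[1,122,-121,80,0,0,0]]])

```text
time_s: 9.3
tcp_pos: [0.6425, -0.0962, 0.0822]
ee_rot: [[0.003, -1.0, 0.006], [-1.0, -0.003, -0.0], [0.0, -0.006, -1.0]]
wrist_force: [0.2, 0.1, -1.3]
gripper_width: 0.714
gripper_force: 30.0
```

servo_tool(commands=[[[1,0,0,15,0,0,0],[1,0,0,18,0,0,0],[1,0,0,18,0,0,0],[1,0,0,18,0,0,0],[1,0,0,18,0,0,0]]])

```text
time_s: 9.8
tcp_pos: [0.6397, -0.0928, 0.0655]
ee_rot: [[0.007, -1.0, 0.003], [-1.0, -0.007, 0.0], [-0.0, -0.003, -1.0]]
wrist_force: [0.5, 0.4, 0.0]
gripper_width: 0.71
gripper_force: 30.0
```

```bash
python3 - <<'E'
from station import r
import cv2,numpy as np
A=[r.capture("side")["pixels"][130:290,270:430,::-1]]
cv2.imwrite("pics/s3.png",cv2.resize(np.hstack(A),None,fx=3,fy=3,interpolation=cv2.INTER_CUBIC))
E
python3 go.py 638 -95 39 -90 0
```

```text
shift [ 2.2  1.7 26.3] turn [-0.003  0.     0.006]
now t 9.85 pos [639.6 -92.8  65.3] w 62.3 F [ 0.6 -0.4 -1.3] joints [  6.1  32.7  -8.    0.  -49.1  -5.7]
```

View pics/s3.png

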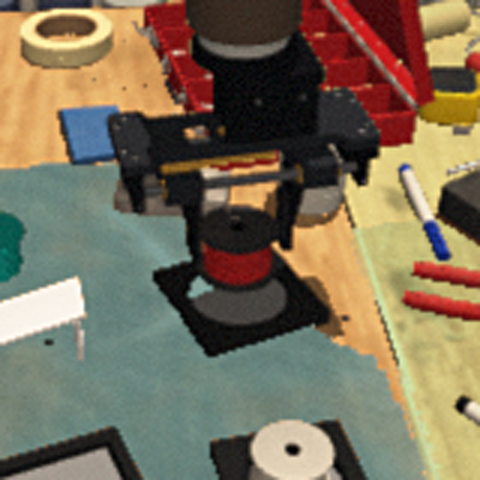

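The red-and-black spool is level over the large pocket, with its hole at side pixel (349,205). Lowering it now.

servo_tool(commands=[[[1,2,2,10,0,0,0],[1,2,2,18,0,0,0],[1,2,2,23,0,0,0],[1,2,2,26,0,0,0],[1,2,2,26,0,0,0]]])

```text
time_s: 10.35
tcp_pos: [0.6362, -0.0954, 0.0385]
ee_rot: [[0.007, -1.0, -0.002], [-1.0, -0.007, -0.001], [0.001, 0.002, -1.0]]
wrist_force: [-4.7, 0.7, 5.9]
gripper_width: 0.713
gripper_force: 30.0
```

servo_tool(commands=[[[1,0,0,0,0,0,0],[0,0,0,0,0,0,0],[0,0,0,0,0,0,0],[0,0,0,0,0,0,0],[0,0,0,0,0,0,0]]])

```text
time_s: 10.85
tcp_pos: [0.6369, -0.0952, 0.0373]
ee_rot: [[0.006, -1.0, -0.0], [-1.0, -0.006, -0.0], [0.0, 0.0, -1.0]]
wrist_force: [-0.0, 0.0, 0.6]
gripper_width: 0.966
gripper_force: 0.0
```

servo_tool(commands=[[[0,0,0,-20,0,0,0],[0,0,0,-60,0,0,0],[0,0,0,-110,0,0,0],[0,-30,15,-120,0,0,0],[0,-70,30,-120,0,0,0]]])

```text
time_s: 11.35
tcp_pos: [0.608, -0.0257, 0.1607]
ee_rot: [[0.003, -1.0, 0.007], [-1.0, -0.003, 0.001], [-0.001, -0.007, -1.0]]
wrist_force: [0.1, 1.7, -0.9]
gripper_width: 1.0
gripper_force: 0.0
```

```bash
python3 go.py 560 182 110 -90 0 560 182 13 -90 0
```

```text
shift [-207.8   47.7   50.5] turn [-0.007  0.001  0.003]
shift [ 0. -0. 97.] turn [0. 0. 0.]
now t 11.35 pos [608.  -25.7 160.7] w 87.0 F [ 0.1  1.7 -0.9] joints [ 12.8  23.6  -8.1   0.  -57.8 -12.7]
```

```bash
python3 - <<'E'
from h import *
import h
from station import r
s=r.capture("side");t=r.capture("top");np.savez("side2.npz",**s);np.savez("top2.npz",**t)
A=cv2.resize(s["pixels"][110:230,290:430,::-1],(560,480),interpolation=cv2.INTER_CUBIC)
B=cv2.resize(load("top")["pixels"][90:210,230:290,::-1],(240,480),interpolation=cv2.INTER_CUBIC)
cv2.imwrite("pics/s4.png",np.hstack([A,B]))
E
```

```text
(no output)
```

View pics/s4.png

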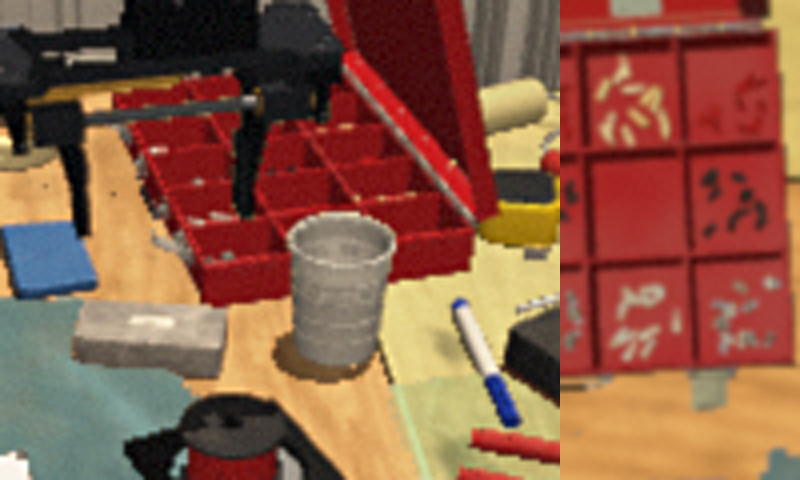

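The side crop shows the case wall is only about 35 mm high, the same height in pixels as the bar's face (crop (203,285)). The gripper body clears it. The black spool sits in its tray at crop (235,430).

servo_tool(commands=[[[0,-43,10,0,0,0,0],[0,-86,20,0,0,0,0],[0,-129,30,0,0,0,0],[0,-172,40,0,0,0,0],[0,-208,49,10,0,0,0]]])

```text
time_s: 11.95
tcp_pos: [0.5567, 0.1846, 0.1487]
ee_rot: [[0.007, -1.0, 0.003], [-1.0, -0.007, 0.001], [-0.001, -0.003, -1.0]]
wrist_force: [0.4, -0.3, -0.1]
gripper_width: 1.0
gripper_force: 0.0
```

servo_tool(commands=[[[0,0,0,30,0,0,0],[0,0,0,70,0,0,0],[0,0,0,90,0,0,0],[0,0,0,100,0,0,0],[0,0,0,100,0,0,0]]])

```text
time_s: 12.45
tcp_pos: [0.5557, 0.1818, 0.0461]
ee_rot: [[0.006, -1.0, -0.002], [-1.0, -0.006, -0.002], [0.002, 0.002, -1.0]]
wrist_force: [0.5, 0.4, 0.2]
gripper_width: 0.997
gripper_force: 0.0
```

```bash
python3 go.py 560 182 13 -90 0; python3 - <<'E'
from h import *
t=load("top2"); s=load("side2")
p=s["pixels"];hsv=cv2.cvtColor(p,cv2.COLOR_RGB2HSV);m=cv2.inRange(hsv,(95,90,40),(125,255,255))
blobs(s,m,.009,(280,155,325,190)) 
E
```

```text
shift [-0.3 -4.4 33.1] turn [ 0.002 -0.002  0.006]
now t 12.45 pos [555.7 181.8  46.1] w 86.7 F [0.5 0.4 0.2] joints [ 34.   29.5 -18.    0.  -42.7 -33.7]
   px [302. 174.] centre 560,178 size 56x102 ang(of first side from +x) 2
```

servo_tool(commands=[[[0,1,-4,15,0,0,0],[0,1,-4,25,0,0,0],[0,1,-4,31,0,0,0],[0,1,-4,33,0,0,0],[0,1,-4,33,0,0,0]]])

```text
time_s: 12.95
tcp_pos: [0.5601, 0.1813, 0.0144]
ee_rot: [[0.006, -1.0, -0.0], [-1.0, -0.006, -0.0], [0.0, 0.0, -1.0]]
wrist_force: [-0.4, -0.3, 0.4]
gripper_width: 1.0
gripper_force: 0.0
```

servo_tool(commands=[[[1,0,0,0,0,0,0],[1,0,0,0,0,0,0],[1,0,0,0,0,0,0],[1,0,0,0,0,0,0],[1,0,0,0,0,0,0]]])

```text
time_s: 13.45
tcp_pos: [0.5602, 0.1815, 0.0148]
ee_rot: [[0.006, -1.0, 0.0], [-1.0, -0.006, 0.0], [-0.0, -0.0, -1.0]]
wrist_force: [-1.2, -0.4, 1.5]
gripper_width: 0.706
gripper_force: 29.9
```

```bash
python3 go.py 560 182 110 -90 0  500 40 180 -45 0 450 -118 150 0 0 450 -118 100 0 15
```

```text
shift [ -0.6   0.2 -95.2] turn [-0.     0.     0.006]
shift [142.  60. -70.] turn [ 0.     0.    -0.785]
shift [ 76.4 147.1  30. ] turn [-0.     0.    -0.785]
shift [ 0. -0. 50.] turn [-0.     0.262  0.   ]
now t 13.45 pos [560.2 181.5  14.8] w 61.4 F [-1.2 -0.4  1.5] joints [ 33.7  32.3 -18.8   0.  -38.9 -33.3]
```

servo_tool(commands=[[[1,0,0,-20,0,0,0],[1,0,0,-60,0,0,0],[1,0,0,-105,0,0,0],[1,20,10,-140,0,0,-0.1],[1,55,30,-160,0,0,-0.24]]])

```text
time_s: 13.95
tcp_pos: [0.5326, 0.1276, 0.1779]
ee_rot: [[0.251, -0.968, 0.006], [-0.968, -0.251, 0.002], [-0.001, -0.007, -1.0]]
wrist_force: [-0.1, -0.6, 0.5]
gripper_width: 0.703
gripper_force: 29.9
```

```bash
python3 go.py 495 0 170 -45 0 450 -118 150 0 0 440 -118 80 0 15
```

```text
shift [114.1  68.4   7.3] turn [-0.007 -0.001 -0.532]
shift [ 51.6 115.3  20. ] turn [-0.     0.    -0.785]
shift [-10.  -0.  70.] turn [-0.     0.262  0.   ]
now t 13.95 pos [532.6 127.6 177.9] w 61.1 F [-0.1 -0.6  0.5] joints [ 30.5  17.1 -15.5   0.1 -57.  -16. ]
```

servo_tool(commands=[[[1,23,14,0,0,0,-0.11],[1,46,28,0,0,0,-0.22],[1,70,42,0,0,0,-0.33],[1,92,55,4,0,0,-0.44],[1,114,68,7,0,0,-0.532]]])

```text
time_s: 14.45
tcp_pos: [0.4916, -0.0019, 0.1676]
ee_rot: [[0.705, -0.709, 0.0], [-0.709, -0.705, 0.0], [-0.0, -0.0, -1.0]]
wrist_force: [0.4, -0.5, -1.0]
gripper_width: 0.704
gripper_force: 29.9
```

servo_tool(commands=[[[1,10,23,4,0,0,-0.145],[1,20,46,8,0,0,-0.29],[1,30,69,12,0,0,-0.435],[1,40,92,16,0,0,-0.58],[1,50,113,20,0,0,-0.71]]])

```text
time_s: 14.95
tcp_pos: [0.4461, -0.1168, 0.1475]
ee_rot: [[0.997, -0.077, 0.0], [-0.077, -0.997, 0.0], [0.0, -0.0, -1.0]]
wrist_force: [0.3, -0.5, 0.8]
gripper_width: 0.706
gripper_force: 29.9
```

```bash
python3 go.py 439 -118 82 0 15 448.7 -118 46.3 0 15
```

```text
shift [-7.   1.8 65.5] turn [ 0.01   0.262 -0.077]
shift [ 0.1 -0.  37. ] turn [0. 0. 0.]
now t 14.95 pos [ 446.1 -116.8  147.5] w 61.4 F [ 0.3 -0.5  0.8] joints [  5.6  11.2 -28.9  -0.  -49.9  80. ]
```

servo_tool(commands=[[[1,-2,1,15,0,0.09,-0.077],[1,-4,2,35,0.005,0.18,-0.077],[1,-7,2,55,0.01,0.262,-0.077],[1,-7,2,65,0.01,0.262,-0.077],[1,-7,2,65,0.01,0.262,-0.077]]])

```text
time_s: 15.45
tcp_pos: [0.4377, -0.1175, 0.0812]
ee_rot: [[0.967, -0.005, 0.255], [-0.005, -1.0, -0.002], [0.255, 0.001, -0.967]]
wrist_force: [-0.4, -0.1, -0.0]
gripper_width: 0.707
gripper_force: 29.9
```

```bash
python3 - <<'E'
from station import r
import cv2,numpy as np
s=r.capture("side");np.savez("side3.npz",**s)
A=[s["pixels"][150:290,190:360,::-1]]
cv2.imwrite("pics/s5.png",cv2.resize(np.hstack(A),None,fx=4,fy=4,interpolation=cv2.INTER_CUBIC))
E
python3 go.py 448.7 -118 46.3 0 15
```

```text
shift [-0.5  0.6 37.3] turn [ 0.002  0.001 -0.005]
now t 15.5 pos [ 439.5 -117.3   82.4] w 61.3 F [1.  0.1 1.2] joints [  6.8  10.9 -46.8   6.1 -17.5  77.3]
```

View pics/s5.png

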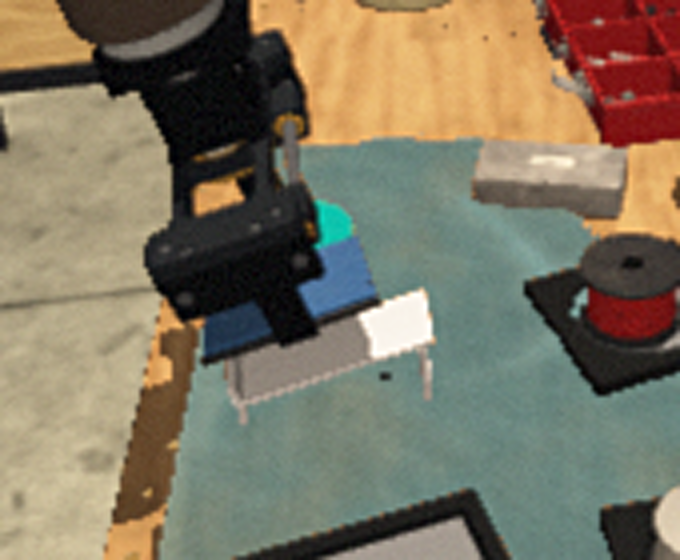

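The side crop shows the blue slab parallel above the plate, with its near-side bottom corners at side pixels (241.3,240) and (285,225.5). I'll check these against the stand by intersecting rays with the plane y = −149.

```bash
python3 - <<'E'
from h import *
s=load("side3");o=-s["R"].T@s["t"]
def rp(u,v,y):
    d=s["R"].T@np.linalg.inv(s["camera_matrix"])@np.array([u,v,1.]);return (o+d*(y-o[1])/d[1])*1000
n=np.array([-np.sin(.262),0,np.cos(.262)])
a,b=rp(241.3,240,-.149),rp(285,225.5,-.149);m=(a+b)/2;print("slab",a,b,m,"expect",np.array([439.5,-117.3,82.4])-14.8*n)
# stand near side edge (y=-.141): upper corners low end and high end
print("stand",rp(190+228/4,150+358/4,-.141),rp(190+240/4,150+404/4,-.141),rp(190+433/4,150+342/4,-.141))
E
```

```text
slab [ 389.14343959 -149.           59.01285905] [ 484.72765899 -149.           83.5925127 ] [ 436.93554929 -149.           71.30268587] expect [ 443.33338968 -117.3          68.10506651]
stand [ 400.42764253 -141.           51.77913483] [ 402.72247429 -141.           17.91836275] [ 512.12348001 -141.           44.68849729]
```

```bash
python3 - <<'E'
from station import r
import cv2,numpy as np
t=r.capture("top");np.savez("top3.npz",**t)
s=r.capture("side")
A=cv2.resize(t["pixels"][230:310,340:420,::-1],(400,400),interpolation=cv2.INTER_CUBIC)
B=cv2.resize(s["pixels"][205:265,230:310,::-1],(400,300),interpolation=cv2.INTER_CUBIC)
cv2.imwrite("pics/s6.png",np.hstack([A,cv2.copyMakeBorder(B,0,100,0,0,0)]))
E
```

```text
(no output)
```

View pics/s6.png

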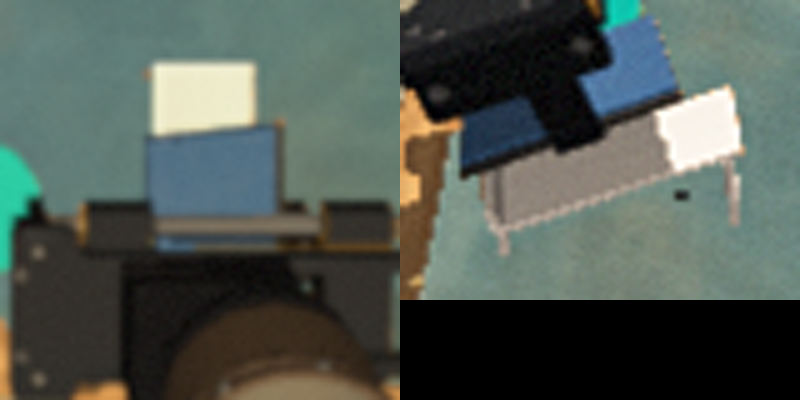

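```bash
python3 - <<'E'
from h import *
t=load("top3"); s=load("side3")
print("slab upper end top edge",ray(t,382.3,256.1,.090)*1000,"expected",443.3+51*.966-2.3)
print("stand high end",ray(t,340+204/5,230+63/5,.0475)*1000, "expected x 508.5")
print("orig spreader corners top0")
c=load("top")
for u,v in[(133,228),(228,225),(235,287),(133,291)]: print(ray(c,180+u/2.5,120+v/2.5,.009)[:2]*1000)
print(proj(s,[.4525,-.141,.032]), proj(s,[.3965,-.141,.017]), proj(s,[.5085,-.141,.047]))
E
```

```text
slab upper end top edge [ 481.34807539 -117.72536825   90.        ] expected 490.266
stand high end [ 510.16757921 -119.42682508   47.5       ] expected x 508.5
orig spreader corners top0
[587.33593338 230.66063578]
[589.47697262 138.99408807]
[529.85526001 132.24465484]
[526.79039222 230.29208458]
[271.86292454 243.30262446] [247.22370771 251.67792294] [296.56919702 234.9045326 ]
```

Both views put the slab about 6.5 mm down-slope of the jaw centre, and the seat at x ≈ 454. I'll shift up the slope by that much before lowering.

```bash
python3 go.py 457.5 -118.5 48.3 0 15
```

```text
shift [ 6.6  1.3 38.2] turn [ 0.001 -0.003 -0.005]
now t 15.6 pos [ 441.1 -117.1   83.5] w 61.0 F [-0.3  0.2  0.2] joints [  6.8  10.9 -46.6   6.1 -17.5  77.3]
```

servo_tool(commands=[[[1,7,1,0,0,0,0],[1,7,1,15,0,0,0],[1,7,1,27,0,0,0],[1,7,1,32,0,0,0],[1,7,1,34,0,0,0]]])

```text
time_s: 16.1
tcp_pos: [0.4561, -0.1184, 0.0515]
ee_rot: [[0.966, -0.005, 0.259], [-0.005, -1.0, -0.002], [0.259, 0.0, -0.966]]
wrist_force: [1.1, -0.3, -0.2]
gripper_width: 0.704
gripper_force: 29.9
```

```bash
python3 - <<'E'
from station import r
import cv2,numpy as np
t=r.capture("top");s=r.capture("side");np.savez("side4.npz",**s)
A=cv2.resize(t["pixels"][230:310,340:420,::-1],(400,400),interpolation=cv2.INTER_CUBIC)
B=cv2.resize(s["pixels"][205:265,230:310,::-1],(400,300),interpolation=cv2.INTER_CUBIC)
cv2.imwrite("pics/s7.png",np.hstack([A,cv2.copyMakeBorder(B,0,100,0,0,0)]))
E
python3 go.py 457.5 -118.5 48.3 0 15
```

```text
shift [0.8 0.1 3.8] turn [ 0.002 -0.001 -0.005]
now t 16.2 pos [ 455.8 -118.4   51.8] w 61.3 F [-0.2 -0.4 -0.7] joints [  6.2  15.9 -47.5   8.3 -11.8  75.5]
```

View pics/s7.png

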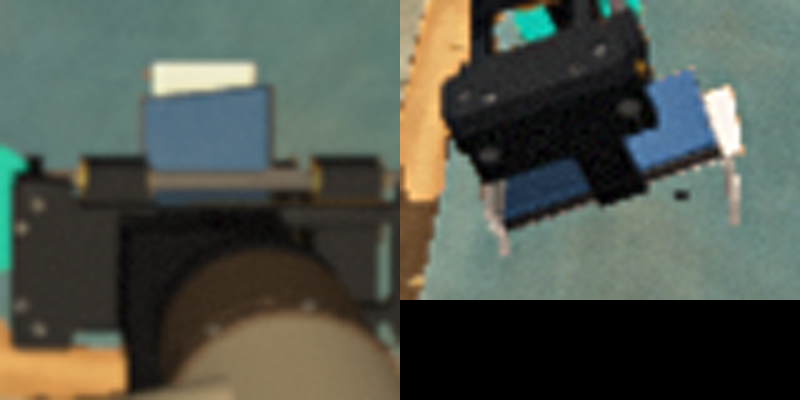

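The slab now sits just inside the stop (side-crop corner (505,230)) and is centred on the plate. I'll lower the last 3 mm and release.

servo_tool(commands=[[[1,0,0,2,0,0,0],[1,0,0,3,0,0,0],[1,0,0,4,0,0,0],[1,0,0,4,0,0,0],[1,0,0,4,0,0,0]]])

```text
time_s: 16.7
tcp_pos: [0.4563, -0.1184, 0.0477]
ee_rot: [[0.966, -0.005, 0.259], [-0.005, -1.0, -0.002], [0.259, 0.0, -0.966]]
wrist_force: [-0.4, -0.4, 0.6]
gripper_width: 0.706
gripper_force: 29.9
```

servo_tool(commands=[[[1,0,0,0.5,0,0,0],[1,0,0,1,0,0,0],[1,0,0,1.5,0,0,0],[1,0,0,1.5,0,0,0],[1,0,0,1.5,0,0,0]]])

```text
time_s: 17.2
tcp_pos: [0.4564, -0.1184, 0.0475]
ee_rot: [[0.966, -0.005, 0.26], [-0.005, -1.0, -0.002], [0.26, 0.0, -0.966]]
wrist_force: [-7.9, 3.2, 17.0]
gripper_width: 0.704
gripper_force: 29.9
```

Contact with the plate (17 N). Releasing and backing off.

servo_tool(commands=[[[1,0,0,-1,0,0,0],[0,0,0,-1,0,0,0],[0,0,0,-1,0,0,0],[0,0,0,-1,0,0,0],[0,0,0,-1,0,0,0]]])

```text
time_s: 17.7
tcp_pos: [0.4564, -0.1184, 0.047]
ee_rot: [[0.966, -0.005, 0.259], [-0.005, -1.0, -0.002], [0.259, 0.0, -0.966]]
wrist_force: [-0.8, 0.1, 1.0]
gripper_width: 0.962
gripper_force: 0.0
```

servo_tool(commands=[[[0,0,0,-15,0,0,0],[0,0,0,-45,0,0,0],[0,0,0,-90,0,0,0],[0,0,0,-130,0,-0.12,0],[0,10,-15,-145,0,-0.262,0]]])

```text
time_s: 18.2
tcp_pos: [0.4261, -0.1059, 0.1887]
ee_rot: [[0.999, -0.008, 0.036], [-0.008, -1.0, -0.0], [0.036, -0.0, -0.999]]
wrist_force: [1.2, -0.4, 1.0]
gripper_width: 0.998
gripper_force: 0.0
```

```bash
python3 go.py 612 52 150 -19.2 0 612 52 21 -19.2 0
```

```text
shift [ 183.2 -159.2   45.4] turn [-0.006 -0.036  0.328]
shift [ -0.  -0. 129.] turn [0. 0. 0.]
now t 18.2 pos [ 426.1 -105.9  188.7] w 86.8 F [ 1.2 -0.4  1. ] joints [  7.6   5.1 -29.6   0.3 -53.3  81.8]
```

servo_tool(commands=[[[0,30,-26,0,0,-0.02,0.07],[0,62,-54,0,0,-0.036,0.14],[0,95,-82,0,-0.006,-0.036,0.21],[0,128,-110,5,-0.006,-0.036,0.27],[0,160,-138,15,-0.006,-0.036,0.328]]])

```text
time_s: 18.7
tcp_pos: [0.5914, 0.033, 0.177]
ee_rot: [[0.944, -0.33, 0.003], [-0.33, -0.944, -0.001], [0.003, -0.0, -1.0]]
wrist_force: [0.6, -0.2, -0.2]
gripper_width: 1.0
gripper_force: 0.0
```

```bash
python3 go.py 612 52 80 -19.2 0 612 52 21 -19.2 0;  python3 - <<'E'
from station import r
import cv2,numpy as np
t=r.capture("top");s=r.capture("side");np.savez("top5.npz",**t)
A=cv2.resize(t["pixels"][170:310,330:490,::-1],(400,350),interpolation=cv2.INTER_CUBIC)
B=cv2.resize(s["pixels"][160:300,220:380,::-1],(400,350),interpolation=cv2.INTER_CUBIC)
cv2.imwrite("pics/s8.png",np.hstack([A,B]))
E
```

```text
shift [ 12.9 -24.7  97. ] turn [-0.    -0.003 -0.001]
shift [-0. -0. 59.] turn [0. 0. 0.]
now t 18.7 pos [591.4  33.  177. ] w 87.0 F [ 0.6 -0.2 -0.2] joints [ 18.9  21.4  -9.1   0.1 -59.3  51.8]
```

View pics/s8.png

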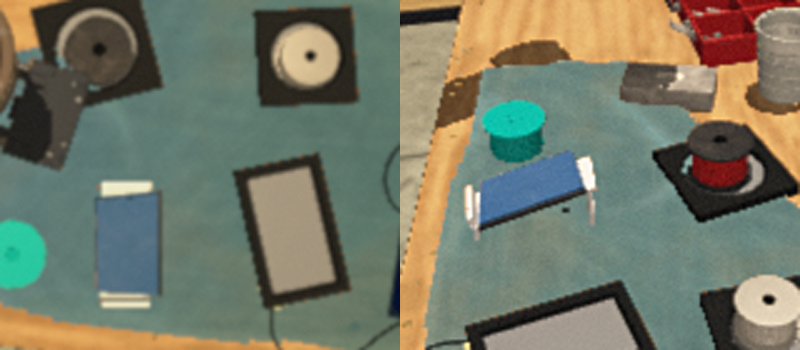

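The spreader lies flat on the stand between its stop and top end (top-crop rows 192–294 against the stand's 180–307). Both spools sit level in their pockets. On to the bar.

servo_tool(commands=[[[0,10,-15,30,0,-0.003,0],[0,13,-25,70,0,-0.003,0],[0,13,-25,95,0,-0.003,0],[0,13,-25,97,0,-0.003,0],[0,13,-25,97,0,-0.003,0]]])

```text
time_s: 19.3
tcp_pos: [0.6101, 0.0503, 0.0798]
ee_rot: [[0.945, -0.328, -0.003], [-0.328, -0.945, -0.001], [-0.002, 0.001, -1.0]]
wrist_force: [0.3, 0.2, 1.6]
gripper_width: 0.999
gripper_force: 0.0
```

```bash
python3 go.py 612 52 22 -19.2 0;  python3 - <<'E'
from h import *
t=load("top5")
print("slab top centre",ray(t,381.2,267.2,.0407)*1000,"expected for seat 451.5ish")
for n,u,v,z in[("large",98,48,.046),("small",310,56,.038)]: print(n,ray(t,330+u/2.5,170+v/2.5,z)*1000)
E
```

```text
shift [ 1.4 -2.3 57.7] turn [0.001 0.002 0.001]
now t 19.3 pos [610.1  50.3  79.8] w 86.9 F [0.3 0.2 1.6] joints [ 19.8  29.1 -12.2  -0.  -48.8  51. ]
slab top centre [ 453.225802   -120.17235834   40.7       ] expected for seat 451.5ish
large [634.44312097 -94.52444297  46.        ]
small [ 625.91889825 -293.92587927   38.        ]
```

All three placements are within a few mm. Descending and gripping the bar.

servo_tool(commands=[[[0,1,-2,25,0,0,0],[0,1,-2,45,0,0,0],[0,1,-2,56,0,0,0],[0,1,-2,58,0,0,0],[0,1,-2,58,0,0,0]]])

```text
time_s: 19.8
tcp_pos: [0.6127, 0.0524, 0.023]
ee_rot: [[0.945, -0.328, 0.0], [-0.328, -0.945, 0.0], [0.0, -0.001, -1.0]]
wrist_force: [-0.3, 0.4, 0.1]
gripper_width: 1.004
gripper_force: 0.0
```

servo_tool(commands=[[[1,0,0,0,0,0,0],[1,0,0,0,0,0,0],[1,0,0,0,0,0,0],[1,0,0,0,0,0,0],[1,0,0,0,0,0,0]]])

```text
time_s: 20.3
tcp_pos: [0.6123, 0.0528, 0.022]
ee_rot: [[0.945, -0.328, -0.0], [-0.328, -0.945, 0.001], [-0.001, -0.001, -1.0]]
wrist_force: [0.9, 4.0, -1.1]
gripper_width: 0.628
gripper_force: 1.8
```

servo_tool(commands=[[[1,0,0,0,0,0,0],[1,0,0,-3,0,0,0],[1,0,0,-10,0,0,0],[1,0,0,-20,0,0,0],[1,0,0,-30,0,0,0]]])

```text
time_s: 20.8
tcp_pos: [0.6113, 0.0521, 0.052]
ee_rot: [[0.945, -0.328, -0.003], [-0.328, -0.945, -0.0], [-0.003, 0.001, -1.0]]
wrist_force: [-0.2, -0.1, -6.5]
gripper_width: 0.568
gripper_force: 30.0
```

```bash
python3 go.py 540 -110 140 -5 0 463 -277 120 12.3 0
```

```text
shift [-14.4 176.6 -87.7] turn [ 0.001  0.003 -0.247]
shift [-62.2 173.1  20. ] turn [ 0.     0.    -0.302]
now t 20.8 pos [611.3  52.1  52. ] w 49.4 F [-0.2 -0.1 -6.5] joints [ 19.9  31.2 -13.3  -0.1 -45.6  50.9]
```

servo_tool(commands=[[[1,0,5,-25,0,0,0],[1,0,20,-55,0,0,-0.03],[1,-3,45,-75,0,0,-0.08],[1,-6,75,-85,0,0,-0.13],[1,-10,108,-88,0,0,-0.18]]])

```text
time_s: 21.3
tcp_pos: [0.5677, -0.0468, 0.1425]
ee_rot: [[0.989, -0.15, 0.003], [-0.15, -0.989, 0.001], [0.003, -0.001, -1.0]]
wrist_force: [-0.0, -1.0, -7.1]
gripper_width: 0.571
gripper_force: 30.0
```

```bash
python3 go.py 500 -190 135 3 0 463 -277 110 12.3 0
```

```text
shift [-45.4 151.8   7.2] turn [-0.001 -0.003 -0.203]
shift [-41.5  84.9  25. ] turn [ 0.     0.    -0.162]
now t 21.3 pos [567.7 -46.8 142.5] w 49.7 F [-0.  -1.  -7.1] joints [ 11.6  21.3 -14.8  -0.  -53.7  69.8]
```

servo_tool(commands=[[[1,-9,30,0,0,-0.003,-0.04],[1,-18,60,2,0,-0.003,-0.08],[1,-27,91,4,0,-0.003,-0.12],[1,-36,122,6,0,-0.003,-0.16],[1,-45,152,7,0,-0.003,-0.203]]])

```text
time_s: 21.8
tcp_pos: [0.4982, -0.1907, 0.1336]
ee_rot: [[0.999, 0.05, -0.004], [0.05, -0.999, 0.001], [-0.004, -0.001, -1.0]]
wrist_force: [0.6, 0.1, -7.9]
gripper_width: 0.57
gripper_force: 30.0
```

servo_tool(commands=[[[1,-12,25,0,0,0,-0.05],[1,-24,50,5,0,0,-0.1],[1,-34,72,20,0,0,-0.14],[1,-41,85,45,0,0,-0.162],[1,-41,85,65,0,0,-0.162]]])

```text
time_s: 22.3
tcp_pos: [0.4608, -0.278, 0.068]
ee_rot: [[0.978, 0.207, -0.005], [0.207, -0.978, 0.0], [-0.004, -0.001, -1.0]]
wrist_force: [-0.8, -0.2, -8.1]
gripper_width: 0.572
gripper_force: 30.0
```

```bash
python3 - <<'E'
from station import r
import cv2,numpy as np
t=r.capture("top");s=r.capture("side");np.savez("side6.npz",**s)
A=cv2.resize(t["pixels"][200:320,390:510,::-1],(400,400),interpolation=cv2.INTER_CUBIC)
B=cv2.resize(s["pixels"][220:340,220:340,::-1],(400,400),interpolation=cv2.INTER_CUBIC)
cv2.imwrite("pics/s9.png",np.hstack([A,B]))
E
python3 go.py 463 -277 29 12.3 0
```

```text
shift [ 3.8  1.7 36.9] turn [-0.005  0.01  -0.006]
now t 22.4 pos [ 459.3 -276.2   66. ] w 49.6 F [-1.1 -0.1 -7.8] joints [-13.7  24.4 -23.7  -0.  -42.6 115.6]
```

View pics/s9.png

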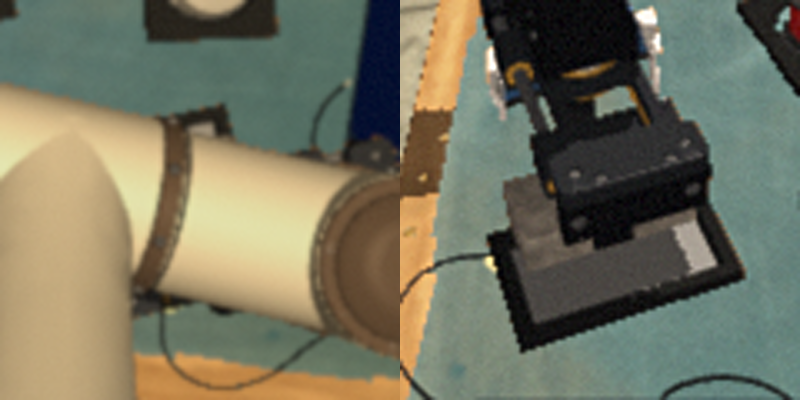

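The side crop shows the bar level above the oblong pocket and parallel to it, with its near-left lower corner at about side pixel (257.5,300.4). Checking that against the prediction.

```bash
python3 - <<'E'
from h import *
s=load("side6")
print("pred near-low corner bottom",proj(s,[.4157,-.311,.044]),"near-low top",proj(s,[.4157,-.311,.069]),"far-low top",proj(s,[.405,-.262,.069]))
print("pocket near-low corner (z13)",proj(s,np.array([.463-.0557+.0068,-.277-.0121-.0313,.013])), "seen px",220+137/3.333,220+325/3.333)
E
```

```text
pred near-low corner bottom [257.43876617 301.40093846] near-low top [255.8622544  292.02477122] far-low top [249.28248202 273.35270876]
pocket near-low corner (z13) [258.65259084 316.68879817] seen px 261.1041104110411 317.5097509750975
```

servo_tool(commands=[[[1,5,2,8,0,0.005,0],[1,5,2,18,0,0.005,0],[1,5,2,26,0,0.005,0],[1,5,2,32,0,0.005,0],[1,5,2,34,0,0.005,0]]])

```text
time_s: 22.9
tcp_pos: [0.467, -0.2771, 0.0333]
ee_rot: [[0.978, 0.21, -0.001], [0.21, -0.978, 0.002], [-0.001, -0.002, -1.0]]
wrist_force: [0.1, -0.7, -7.8]
gripper_width: 0.573
gripper_force: 30.0
```

servo_tool(commands=[[[1,0,0,1,0,0,0],[1,0,0,2,0,0,0],[1,0,0,3,0,0,0],[1,0,0,3,0,0,0],[1,0,0,3,0,0,0]]])

```text
time_s: 23.4
tcp_pos: [0.4675, -0.2775, 0.0312]
ee_rot: [[0.978, 0.209, 0.001], [0.209, -0.978, 0.001], [0.001, -0.001, -1.0]]
wrist_force: [1.2, 0.3, -7.5]
gripper_width: 0.569
gripper_force: 30.0
```

servo_tool(commands=[[[1,-2,0,1,0,0,0],[1,-2,0,2,0,0,0],[1,-2,0,2.5,0,0,0],[1,-2,0,2.5,0,0,0],[1,-2,0,2.5,0,0,0]]])

```text
time_s: 23.9
tcp_pos: [0.4655, -0.2779, 0.0286]
ee_rot: [[0.978, 0.209, 0.0], [0.209, -0.978, 0.001], [0.001, -0.001, -1.0]]
wrist_force: [-0.2, 0.5, -7.0]
gripper_width: 0.57
gripper_force: 30.0
```

servo_tool(commands=[[[1,0,0,0.5,0,0,0],[1,0,0,1,0,0,0],[1,0,0,1.5,0,0,0],[1,0,0,1.5,0,0,0],[1,0,0,1.5,0,0,0]]])

```text
time_s: 24.4
tcp_pos: [0.4656, -0.2779, 0.028]
ee_rot: [[0.978, 0.21, 0.001], [0.21, -0.978, 0.001], [0.001, -0.001, -1.0]]
wrist_force: [-3.1, 2.9, 5.1]
gripper_width: 0.569
gripper_force: 30.0
```

On the floor (the force changed sign). Releasing and retreating.

servo_tool(commands=[[[0.5,0,0,0,0,0,0],[0,0,0,0,0,0,0],[0,0,0,0,0,0,0],[0,0,0,0,0,0,0],[0,0,0,0,0,0,0]]])

```text
time_s: 24.9
tcp_pos: [0.4659, -0.278, 0.027]
ee_rot: [[0.978, 0.209, 0.001], [0.209, -0.978, 0.001], [0.001, -0.001, -1.0]]
wrist_force: [1.3, -0.4, 0.1]
gripper_width: 0.848
gripper_force: 0.0
```

servo_tool(commands=[[[0,0,0,-15,0,0,0],[0,0,0,-45,0,0,0],[0,0,0,-90,0,0,0],[0,0,0,-140,0,0,0],[0,-10,0,-180,0,0,0]]])

```text
time_s: 25.4
tcp_pos: [0.4569, -0.2806, 0.21]
ee_rot: [[0.978, 0.21, 0.004], [0.21, -0.978, -0.0], [0.004, 0.001, -1.0]]
wrist_force: [0.1, 0.2, -0.1]
gripper_width: 1.004
gripper_force: 0.0
```

servo_tool(commands=[[[0,0,45,0,0,0,0],[0,0,90,0,0,0,0],[0,0,135,0,0,0,0],[0,0,170,0,0,0,0],[0,0,170,0,0,0,0]]])

```text
time_s: 25.9
tcp_pos: [0.4913, -0.4501, 0.2051]
ee_rot: [[0.979, 0.205, -0.0], [0.205, -0.979, 0.001], [-0.0, -0.001, -1.0]]
wrist_force: [-0.4, 0.6, -0.6]
gripper_width: 1.001
gripper_force: 0.0
```

```bash
python3 - <<'E'
from station import r
import cv2,numpy as np
t=r.capture("top");s=r.capture("side");np.savez("top7.npz",**t)
A=cv2.resize(t["pixels"][120:310,290:490,::-1],(400,380),interpolation=cv2.INTER_CUBIC)
B=cv2.resize(s["pixels"][140:330,220:420,::-1],(400,380),interpolation=cv2.INTER_CUBIC)
cv2.imwrite("pics/s10.png",np.hstack([A,B]))
E
```

```text
(no output)
```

View pics/s10.png

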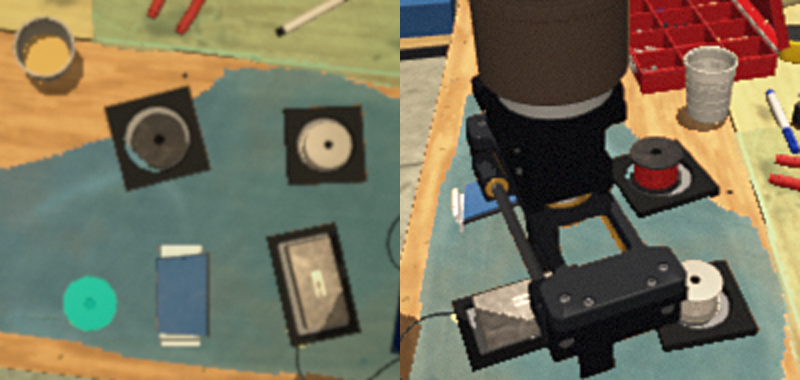

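The last picture shows all four pieces seated, with the bar flat inside the oblong pocket (top-crop (318,283)). The cup is where it was, and the gripper is clear. Handing in.

```bash
python3 -c "
from station import r
print(r.finish_job())"
```

```text
the job is handed in; nothing more can be done
None
```

The job is handed in with both spools, the bar weight and the spreader in their holders and the cup untouched, at about 26 s of the 102 s allowed; no verdict was returned, so this rests on the final pictures.

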